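Clear blade and glass waste through the sharps bin tipping tray and lock it

ROBOT

A 7-joint arm with a two-finger parallel gripper is mounted at the origin on a cart in front of the work surface, level with it; the furniture and walls round the work are solid. World frame = base frame: x ahead of the robot, y to its left, z up, the work surface at z = 0. Lengths are in mm, angles in rad, forces in N, time in s.
With the tool pointing down it reaches from about 400 to 875 mm from the base axis. Payload 19.3 kg.
Tool frame: the origin (TCP) lies at the very end of the fingers, on their centre line; the grasp point (between the pads) lies 19 mm behind it (grip_point_offset is the z of the grasp point in the tool frame, in mm); z points along the fingers, x is the direction in which the jaws open and shut, and the axes are right-handed (so a half turn about z gives the same grasp; the last joint's range is limited). The gripper opens to 85 mm and grips with 20 to 120 N. Pads are 22 mm wide; open, the fingers measure 114 mm over their backs; the gripper's body (76 mm by 85 mm) begins 54 mm behind the grasp point. The pads swing forward as they close: fully open they stand 13 mm farther back than shut.
Start: joints at [-1.185, 0.521, -0.036, 1.599, 0.021, 1.021, -0.113], TCP at [275.129, 561.176, 231.291] pointing down, gripper open.
Joint ranges: [-2.91, 2.91], [-0.3, 2.13], [-1.5, 1.42], [0.17, 2.43], [-1.26, 4.41], [0.16, 1.93], [-2.52, 2.52]. Speed limits (rad/s): [1.89, 1.89, 2.39, 2.39, 3.01, 3.01, 3.01].

INTERFACE

Orientations are given as a 3x3 rotation matrix whose columns are the frame's x, y, z axes.
In Python, from workcell import movep, movel, goto_joints, open_gripper, clamp, wait, inverse_kinematics, read_state, camera, PlanningError, finish_job, grip_point_offset gives the robot as it stands. Calls block until the motion is done:
- movep(position, orientation): joint-space move of the TCP to a pose.
- movel(position, frame=None, max_speed=150, guard=None): straight line of the TCP; frame=None keeps the orientation; max_speed is the mean speed in mm/s. With guard (N) it stops when the force on the tool has changed by that much, and returns True; else False.
- goto_joints(angles): joint-space move.
- open_gripper() and clamp(): open the fingers fully, or close them until they stop; the grip force is fixed at half the most.
- wait(seconds).
- inverse_kinematics(position, orientation): joint angles nearest the present ones, or None.
- read_state(): the state.
- camera(name): name is "scene" or "top" or "wrist"; returns a dict with "image" (400x640x3 uint8, blue, green, red), "range_z" (400x640 float32, mm along the optical axis (not along the pixel's ray), 0 where there is no reading), "fx", "fy", "cx", "cy" (pixels), "dist_coeffs" ([k1, k2, p1, p2, k3] as OpenCV has them; the pictures are not rectified), "cam_to_world" (4x4, takes a point from camera to world coordinates). Camera axes: x right, y up, looking along -z (the intrinsics and any distortion apply to the point x, -y, -z); pixel columns grow to the right and rows downward; lengths in mm; the calibration is good to about 2 mm. A picture is of the moment at which its call begins.
A pose or a line that the arm cannot do raises PlanningError and nothing moves.
- finish_job(): hands the job in, once; it reports no verdict.
The state is a dict: "time": time; "qpos": joint angles; "qvel": joint speeds; "joint_efforts": joint torques, N m; "eef_pos": TCP position; "tool_rot": TCP orientation; "ft_force": force on the tool from outside, world axes, zero at the start; "torque": the same for the moment, N m; "finger_gap": finger opening in mm.
Only numpy, scipy, OpenCV 4.12 (cv2) and the standard library are available. Lean on these libraries where they do the work, as an engineer would, in place of code of your own. Each camera call takes 0.05 s, during which the arm holds its last target.

TASK

Clear every spent blade dispenser and used cover-glass box from the top of the drying cabinet into the yellow sharps bin: lay them in its steel tipping tray, push the tray's black bar away from you past its catch until the load drops inside, and let the tray swing back home, as many times as it takes. When all the waste is inside and the tray is home, swing the red lock bar over the tray and press it fully into its catch. Leave the slide box and the staining jar where they are.

Things in the scene. Friction and masses are not known exactly. Their poses are not given: they have to be found in the camera images.
- dispenser_a: spent microtome-blade dispenser, waste: flat blue plastic box with a white slider and label on top, 24 x 60 x 12 mm (x, y, z), about 35 g; origin at the centre of its underside, y along its length, z up. Lies flat on the cabinet top; pinch it across its 24 mm width. Absent in some runs
- dispenser_b: spent microtome-blade dispenser, waste: flat green plastic box with a white slider and label on top, 24 x 60 x 12 mm (x, y, z), about 35 g; origin at the centre of its underside, y along its length, z up. Lies flat on the cabinet top; pinch it across its 24 mm width. Absent in some runs
- dispenser_c: spent microtome-blade dispenser, waste: flat orange plastic box with a white slider and label on top, 24 x 60 x 12 mm (x, y, z), about 35 g; origin at the centre of its underside, y along its length, z up. Lies flat on the cabinet top; pinch it across its 24 mm width. Absent in some runs
- glass_box_a: used cover-glass box, waste: clear plastic box with a white insert, 28 x 28 x 25 mm, about 30 g; origin at the centre of its underside, z up. Stands on the cabinet top; pinch it across two opposite sides. Absent in some runs
- glass_box_b: used cover-glass box, waste: clear plastic box with a white insert, 28 x 28 x 25 mm, about 30 g; origin at the centre of its underside, z up. Stands on the cabinet top; pinch it across two opposite sides. Absent in some runs
- glass_box_c: used cover-glass box, waste: clear plastic box with a white insert, 28 x 28 x 25 mm, about 30 g; origin at the centre of its underside, z up. Stands on the cabinet top; pinch it across two opposite sides. Absent in some runs
- sharps_bin: sharps bin, fixed: translucent yellow body, 180 x 144 mm (x, y), white deck 133 mm high. Origin: centre of underside; x away from the robot, y left, z up. Inner floor at z = 10 mm. Its opening (x and y within 63 mm) is filled by the tipping tray, which turns about the line x = 0, z = 135 mm (along y). Catch housings on the left wall reach y = 97 mm, z = 163 mm
- tip_tray (a joint): angle of the tray, rad: 0 = home, open side up; grows to 1.75 (stop) as its push bar goes away from the robot. A sprung catch lets go within the first 0.4 rad (8 to 11 N at the bar); then a spring, 5 to 7 N at the bar, drives it back: let go, it swings home by itself. The load slides out into the bin, surely at the stop; an item may need a second tip
- tray_floor (a point): centre of the tray's flat inner floor; moves with it. At home at x = -19, z = 88 mm in the bin's frame. The tray is a steel trough open on top, 116 mm long in y: floor 38 mm wide in x, near side steep up to the rim (x = -60, z = 135 mm), far side a 29 degree ramp up to the lip (x = 62, z = 122 mm). Load it at x = 0 to 20 mm, where a hand clears the push bar
- push_bar (a point): centre of the tray's black push bar, 11 mm thick, 104 mm long in y, on thin arms at its ends; moves with the tray. At home at x = -42, z = 180 mm in the bin's frame; it goes round the pivot line over the top at 61.5 mm radius. The tray's rim follows 45 mm behind it: push the bar's middle with shut fingers that reach 10 to 20 mm below its centre
- lock_bar (a joint): angle of the red lock bar, rad: 0 = closed, across the tray's near rim with its tip under the sprung catch at the bin's front left corner; starts open at 1.75 to 2.1, leaning out to the right. Stiff hinge (0.07 N m): stays where left. The last 0.06 rad, past the catch, need about 10 N on the pad. Closes only with the tray home, and then blocks it
- lock_hinge (a point): hinge of the lock bar at the bin's front right corner: x = -75, y = -62, z = 147 mm in the bin's frame; axis along the bin's x. From here the bar, 8 mm thick, runs 122 mm: to the bin's left (+y) when closed, straight up at 1.57 rad
- lock_pad (a point): ribbed pad on the lock bar, 14 x 30 x 10 mm, 94 mm from the hinge along the bar; the point is the centre of the face that is on top when closed. It moves with the bar
- slide_box: dark blue slide box, 110 x 178 x 38 mm, behind the waste; origin at the centre of its underside. Must not be moved
- stain_jar: glass staining jar with orange content, 75 x 75 x 93 mm, behind the bin; origin at the centre of its underside. Must not be moved
Mind the look-alikes: they are no part of the job. What is shaped like the glass_box_b but blue or turquoise is not meant.

How it is judged (in metres and radians):
On the way, in this order (a step that is already met when the one before it is completed fails the run):
1. the tray has been tipped past its catch (value of joint tip_tray above 1.2 rad), for 0.05 s.
2. all the waste is inside the bin and the tray has swung back home, with the lock bar still open (x of dispenser_a in the frame of sharps_bin between -0.088 and 0.088 m and y of dispenser_a in the frame of sharps_bin between -0.07 and 0.07 m and z of dispenser_a in the frame of sharps_bin between 0.004 and 0.083 m and x of dispenser_b in the frame of sharps_bin between -0.088 and 0.088 m and y of dispenser_b in the frame of sharps_bin between -0.07 and 0.07 m and z of dispenser_b in the frame of sharps_bin between 0.004 and 0.083 m and x of dispenser_c in the frame of sharps_bin between -0.088 and 0.088 m and y of dispenser_c in the frame of sharps_bin between -0.07 and 0.07 m and z of dispenser_c in the frame of sharps_bin between 0.004 and 0.083 m and x of glass_box_a in the frame of sharps_bin between -0.088 and 0.088 m and y of glass_box_a in the frame of sharps_bin between -0.07 and 0.07 m and z of glass_box_a in the frame of sharps_bin between 0.004 and 0.083 m and x of glass_box_b in the frame of sharps_bin between -0.088 and 0.088 m and y of glass_box_b in the frame of sharps_bin between -0.07 and 0.07 m and z of glass_box_b in the frame of sharps_bin between 0.004 and 0.083 m and x of glass_box_c in the frame of sharps_bin between -0.088 and 0.088 m and y of glass_box_c in the frame of sharps_bin between -0.07 and 0.07 m and z of glass_box_c in the frame of sharps_bin between 0.004 and 0.083 m and value of joint tip_tray below 0.1 rad and value of joint lock_bar above 0.3 rad), for 0.3 s.
At the end, for the whole second after the job is handed in: every dispenser and cover-glass box that is present lies inside the bin's body, below the tray (its origin less than 83 mm above the bin's underside); the tray is home (within 0.1 rad); the lock bar is closed in its catch (within 0.04 rad) (x of dispenser_a in the frame of sharps_bin between -0.088 and 0.088 m and y of dispenser_a in the frame of sharps_bin between -0.07 and 0.07 m and z of dispenser_a in the frame of sharps_bin between 0.004 and 0.083 m and x of dispenser_b in the frame of sharps_bin between -0.088 and 0.088 m and y of dispenser_b in the frame of sharps_bin between -0.07 and 0.07 m and z of dispenser_b in the frame of sharps_bin between 0.004 and 0.083 m and x of dispenser_c in the frame of sharps_bin between -0.088 and 0.088 m and y of dispenser_c in the frame of sharps_bin between -0.07 and 0.07 m and z of dispenser_c in the frame of sharps_bin between 0.004 and 0.083 m and x of glass_box_a in the frame of sharps_bin between -0.088 and 0.088 m and y of glass_box_a in the frame of sharps_bin between -0.07 and 0.07 m and z of glass_box_a in the frame of sharps_bin between 0.004 and 0.083 m and x of glass_box_b in the frame of sharps_bin between -0.088 and 0.088 m and y of glass_box_b in the frame of sharps_bin between -0.07 and 0.07 m and z of glass_box_b in the frame of sharps_bin between 0.004 and 0.083 m and x of glass_box_c in the frame of sharps_bin between -0.088 and 0.088 m and y of glass_box_c in the frame of sharps_bin between -0.07 and 0.07 m and z of glass_box_c in the frame of sharps_bin between 0.004 and 0.083 m and value of joint tip_tray below 0.1 rad and value of joint lock_bar below 0.04 rad); the robot touches nothing.
It fails at once if the slide box is moved by more than 30 mm (distance of slide_box from where it was at the start of the episode above 0.03 m).
It fails at once if the staining jar is moved by more than 30 mm (distance of stain_jar from where it was at the start of the episode above 0.03 m).
It fails at once if the staining jar is tipped over (angle between stain_jar's own z axis and vertical above 0.5 rad).
Of dispenser_a, dispenser_b, dispenser_c, glass_box_a, glass_box_b, glass_box_c only 4 to 6 are there at a start; the rules pass over those that are not, and their reading is None.
At some moment in a run one of dispenser_a, dispenser_b, dispenser_c, glass_box_a, glass_box_b, glass_box_c may be knocked a few centimetres aside while the robot is not near it.
Once in a run the grip may slacken for a moment while it holds something.
It also fails if it takes over 210 s, if anything falls off the work surface, if the arm or the gripper's body presses on something with over 40 N, if the wrist force passes 120 N, or if a joint passes its speed limit or range.

## Working session

There is one attempt and no reset: what is moved stays moved. The work goes in short steps, each a Python script; the robot and the scene stay as the last script left them, time stands still between calls to the robot, and variables do not carry over. Pictures are saved under pics/ and viewed, and the job is handed in when it is done.

```bash
mkdir -p pics; ls; cat > h.py <<'E'
import numpy as np, cv2
from workcell import *
def pts(c):
    h,w=c["range_z"].shape
    K=np.array([[c["fx"],0,c["cx"]],[0,c["fy"],c["cy"]],[0,0,1]])
    u,v=np.meshgrid(np.arange(w),np.arange(h))
    p=cv2.undistortPoints(np.stack([u,v],-1).reshape(-1,1,2).astype(np.float64),K,np.array(c["dist_coeffs"],float)).reshape(h,w,2)
    z=c["range_z"].astype(float)
    P=np.stack([p[...,0]*z,-p[...,1]*z,-z,np.ones_like(z)],-1)@np.array(c["cam_to_world"]).T
    P=P[...,:3]; P[z<=0]=np.nan
    return P
E
python3 - <<'E'
from h import *
for n in ["scene","top","wrist"]:
    c=camera(n); cv2.imwrite(f"pics/{n}0.png",c["image"]); np.save(f"pics/{n}0.npy",pts(c)); print(n,np.round(c["cam_to_world"],2).tolist(),c["fx"])
s=read_state();print(s["time"],s["finger_gap"],s["eef_pos"],np.round(s["tool_rot"],2).tolist(),grip_point_offset)
E
```

```text
pics
scene [[0.51, 0.6, -0.62, -45.5], [-0.86, 0.33, -0.38, -431.34], [-0.02, 0.73, 0.68, 891.78], [0.0, 0.0, 0.0, 1.0]] 421.47865739743065
top [[0.01, 0.99, -0.1, 507.8], [-1.0, 0.01, 0.01, -23.87], [0.01, 0.1, 0.99, 1124.13], [0.0, 0.0, 0.0, 1.0]] 416.6811928643016
wrist [[0.44, -0.86, -0.25, 212.09], [0.9, 0.42, 0.12, 591.02], [-0.0, -0.28, 0.96, 373.15], [0.0, 0.0, 0.0, 1.0]] 337.8012836063243
0.15 85.33022211460246 [275.03868361 560.97303493 230.88979056] [[0.44, 0.9, -0.0], [0.9, -0.44, -0.0], [-0.0, 0.0, -1.0]] -18.700000000000003
```

View pics/scene0.png

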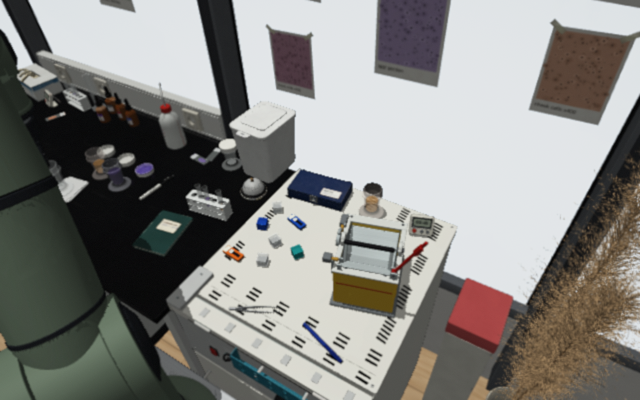

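View pics/top0.png

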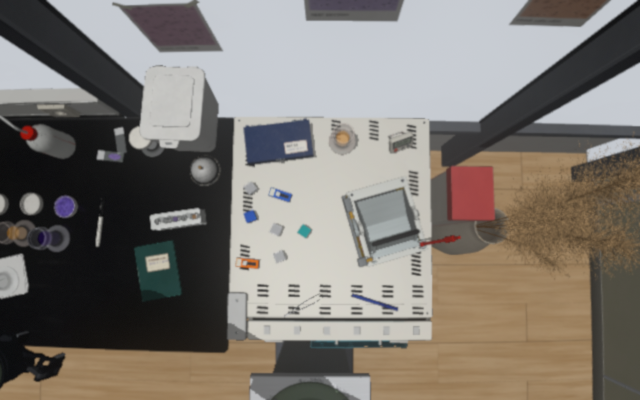

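View pics/wrist0.png

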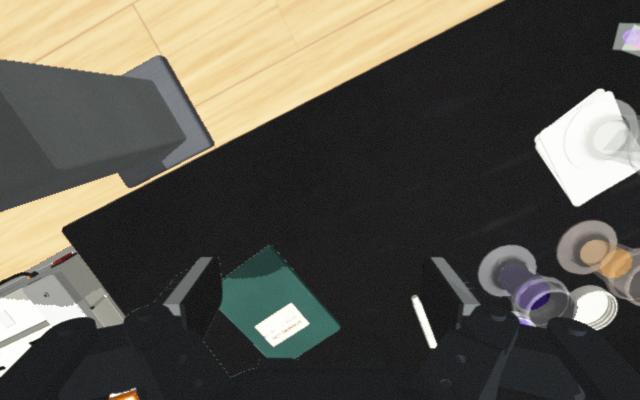

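```bash
python3 - <<'E'
from h import *
im=cv2.imread("pics/top0.png")
c=im[170:280,230:450]; cv2.imwrite("pics/topcrop0.png",cv2.resize(c,None,fx=3.6,fy=3.6,interpolation=cv2.INTER_CUBIC))
c=cv2.imread("pics/scene0.png")[170:320,215:445]; cv2.imwrite("pics/scenecrop0.png",cv2.resize(c,None,fx=3.4,fy=3.4,interpolation=cv2.INTER_CUBIC))
P=np.load("pics/top0.npy")
for n,(u,v) in dict(g1=(251,188),dis=(281,195),blue=(250,216),g2=(277,229),tq=(304,231),org=(248,264),g3=(280,257)).items():
    print(n,np.round(P[v,u]))
E
```

```text
g1 [644. 161.  23.]
dis [627.  81.  15.]
blue [569. 161.  27.]
g2 [536.  89.  26.]
tq [531.  18.  23.]
org [443. 165.  14.]
g3 [463.  80.  24.]
```

View pics/topcrop0.png

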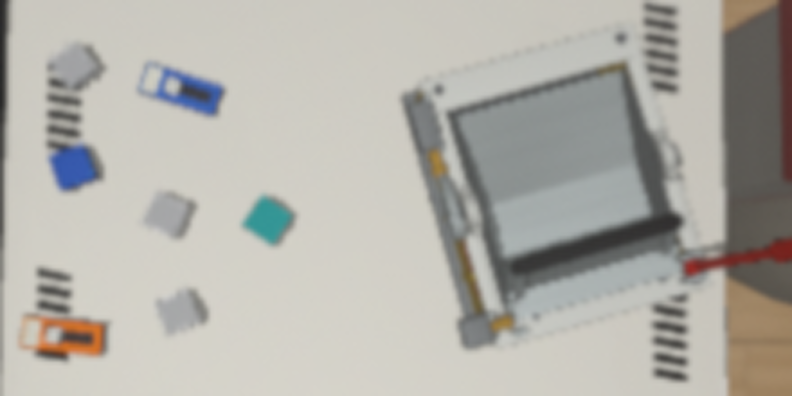

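View pics/scenecrop0.png

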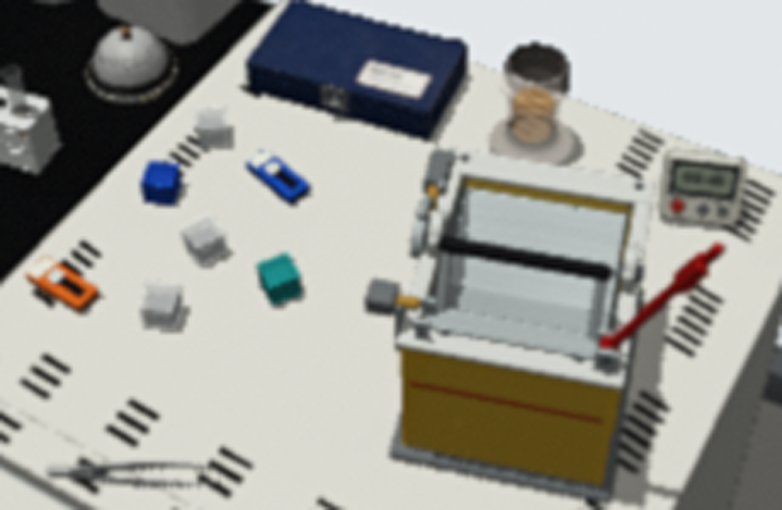

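```bash
cat >> h.py <<'E'
def blobs(P,zmin=7,zmax=40,xr=(380,720),yr=(-40,200)):
    m=((P[...,2]>zmin)&(P[...,2]<zmax)&(P[...,0]>xr[0])&(P[...,0]<xr[1])&(P[...,1]>yr[0])&(P[...,1]<yr[1])).astype(np.uint8)
    n,l,st,ce=cv2.connectedComponentsWithStats(m,connectivity=4)
    out=[]
    for i in range(1,n):
        if st[i,4]<30: continue
        q=P[l==i]; zt=np.median(q[:,2]); q=q[q[:,2]>zt-5]
        r=cv2.minAreaRect(q[:,:2].astype(np.float32))
        # yaw of long side
        b=cv2.boxPoints(r); e1=b[1]-b[0]; e2=b[2]-b[1]
        e=e1 if np.hypot(*e1)>=np.hypot(*e2) else e2
        out.append((ce[i].round(),np.round(r[0],1),np.round(r[1],1),round(float(np.degrees(np.arctan2(e[1],e[0]))),1),round(zt,1),st[i,4]))
    return out
E
python3 - <<'E'
from h import *
P=np.load("pics/top0.npy")
for b in blobs(P): print(*b)
P2=np.load("pics/scene0.npy")
print("scene")
for b in blobs(P2): print(*b)
for n,Q in (("top",P),("sc",P2)):
    # bin deck
    m=(abs(Q[...,2]-133)<6)&(Q[...,0]>420)&(Q[...,0]<760)&(Q[...,1]<0)&(Q[...,1]>-330)
    mm=m.astype(np.uint8); k,l,st,ce=cv2.connectedComponentsWithStats(mm)
    for i in range(1,k):
        if st[i,4]>60:
            q=Q[l==i];print(n,st[i],cv2.minAreaRect(q[:,:2].astype(np.float32)), np.median(q[:,2]))
v=((P[...,2]>60)*255).astype(np.uint8)
z=np.nan_to_num(np.clip(P[...,2],0,250)).astype(np.uint8)
cv2.imwrite("pics/z0.png",cv2.resize(cv2.applyColorMap(z,cv2.COLORMAP_JET)[160:280,320:480],None,fx=4.8,fy=4.8,interpolation=cv2.INTER_NEAREST))
E
```

```text
[261. 161.] [715.6 127.6] [ 9.5 87.4] -88.8 32.1 124
[250. 187.] [647.1 165.3] [27.8 27.3] 39.3 24.0 118
[280. 194.] [630.7  85.3] [60. 24.] 72.3 12.0 197
[250. 216.] [570.7 163.3] [27.5 27.5] 20.6 24.3 117
[275. 229.] [536.8  93.9] [27.1 27.7] -21.2 24.2 115
[304. 230.] [533.1  18.5] [27.3 26.9] 54.4 24.3 109
[279. 256.] [465.2  84. ] [27.1 27.1] -66.4 24.2 116
[247. 263.] [446.4 169.5] [59.7 24.4] 84.5 11.7 208
scene
[298. 193.] [714.4 127.1] [11.7 89.3] -88.5 25.3 188
[277. 206.] [644.2 164.1] [28.6 27.6] 41.6 22.4 99
[296. 221.] [627.3  83.4] [61.4 26.7] 75.3 11.2 137
[262. 223.] [568.  162.4] [29.8 28.4] 22.8 22.7 116
[275. 239.] [533.3  92.5] [29.2 26.9] 68.5 22.4 125
[297. 251.] [530.   18.2] [29.5 27.8] 54.2 22.6 132
[233. 253.] [444.  168.9] [60.2 24.3] 85.9 11.3 161
[262. 259.] [462.4  83.2] [32.  26.8] 25.4 22.5 143
top [347 177  69  52 869] ((598.3238525390625, -168.84237670898438), (123.75468444824219, 161.1090545654297), 0.9422503113746643) 132.51678804131495
top [359 219  68  48 970] ((505.3500671386719, -197.05899047851562), (85.53458404541016, 150.02308654785156), 13.65078067779541) 133.50632669405894
sc [340 214  68  54 697] ((575.7046508789062, -173.18988037109375), (140.35287475585938, 161.3385467529297), 15.388761520385742) 132.11192796912417
sc [335 241   9  17  97] ((507.5329895019531, -125.44892883300781), (43.28350830078125, 18.042491912841797), 25.815637588500977) 132.4128343513513
sc [331 260  70  25 839] ((480.1834411621094, -205.2880859375), (40.162349700927734, 152.96690368652344), 19.624103546142578) 133.34946259670028
```

View pics/z0.png

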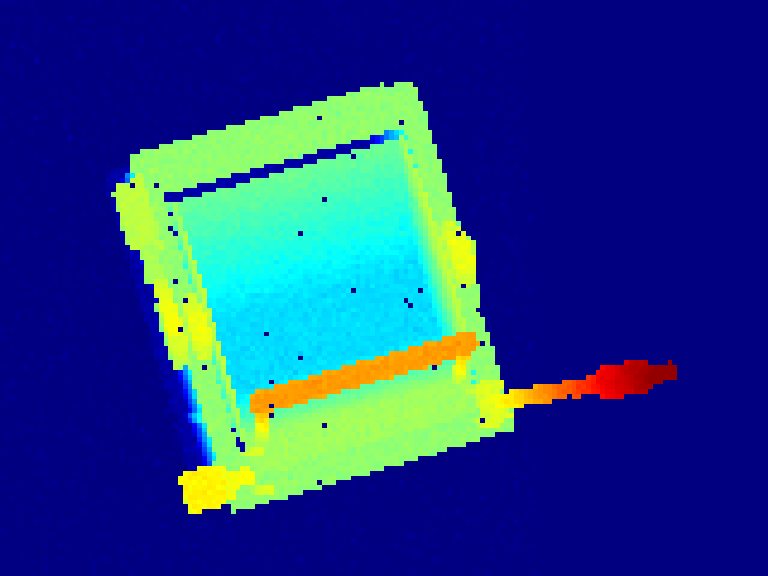

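```bash
python3 - <<'E'
from h import *
from scipy.optimize import minimize
for n in ("top","scene"):
    P=np.load(f"pics/{n}0.npy")
    Q=P.reshape(-1,3); Q=Q[np.isfinite(Q).all(1)]
    roi=(Q[:,0]>420)&(Q[:,0]<720)&(Q[:,1]<-60)&(Q[:,1]>-290)
    Q=Q[roi]
    # push bar
    b=Q[(Q[:,2]>176)&(Q[:,2]<192)&(Q[:,1]>-250)]
    r=cv2.minAreaRect(b[:,:2].astype(np.float32)); print(n,"bar",r,b[:,2].max())
    d=Q[(Q[:,2]>128)&(Q[:,2]<137)][:,:2]
    hull=cv2.convexHull(d.astype(np.float32)); print(cv2.minAreaRect(hull))
    for th in np.radians([13,14,15,16,17]):
        x=d@[np.cos(th),np.sin(th)]; y=d@[-np.sin(th),np.cos(th)]
        px=np.percentile(x,[.3,99.7]);py=np.percentile(y,[.3,99.7]); c=[px.mean(),py.mean()]
        print(np.degrees(th),np.ptp(px),np.ptp(py), np.array([[np.cos(th),-np.sin(th)],[np.sin(th),np.cos(th)]])@c)
    l=Q[(Q[:,2]>195)]; print("lock high",len(l), l[l[:,2].argmax()] if len(l) else 0)
P=np.load("pics/top0.npy"); Q=P.reshape(-1,3); Q=Q[(Q[:,2]>150)&(Q[:,1]<-240)&(Q[:,0]>420)&(Q[:,0]<620)&(Q[:,1]>-420)]
o=np.argsort(Q[:,2]); print(np.round(Q[o][::10]))
E
```

```text
top bar ((515.4276733398438, -194.68734741210938), (10.976387023925781, 112.37854766845703), 16.1199893951416) 189.43524373802052
((554.3978881835938, -178.33383178710938), (184.95150756835938, 164.28121948242188), 16.4276180267334)
13.0 187.97367489430104 161.1249140104884 [ 554.9136936  -179.32443418]
14.0 186.39971278090127 160.032112971663 [ 554.88746634 -179.40944312]
14.999999999999998 185.36644893351473 158.51748023241274 [ 554.86047678 -179.16019938]
16.0 184.17389404245614 158.1101096697862 [ 554.8579925  -179.50359113]
17.0 184.4362924932026 158.2361168065277 [ 555.04403019 -180.07641321]
lock high 18 [ 509.39356139 -287.94799635  212.04033562]
scene bar ((512.0216064453125, -195.95004272460938), (12.312841415405273, 111.81283569335938), 16.0477294921875) 187.01147996829843
((552.7406005859375, -179.55479431152344), (187.88038635253906, 159.67649841308594), 16.497610092163086)
13.0 189.28735072534698 158.1549924669505 [ 553.27159903 -183.68958584]
14.0 187.5369464803012 157.29783882190134 [ 553.25345912 -182.92354094]
14.999999999999998 186.16948459245492 156.35644665727213 [ 553.12983079 -182.16089803]
16.0 185.10872835498935 155.61064372871644 [ 552.90881232 -181.54985928]
17.0 185.18674725181347 155.9978630142375 [ 552.64655174 -181.57021579]
lock high 10 [ 505.57498068 -289.67558533  209.50618354]
[[ 495. -263.  150.]
 [ 493. -265.  151.]
 [ 570. -247.  152.]
 [ 495. -265.  152.]
 [ 509. -260.  153.]
 [ 577. -244.  154.]
 [ 570. -253.  155.]
 [ 502. -264.  157.]
 [ 516. -245.  158.]
 [ 521. -244.  164.]
 [ 523. -247.  169.]
 [ 507. -274.  179.]
 [ 527. -241.  183.]
 [ 507. -275.  185.]
 [ 507. -278.  189.]
 [ 512. -285.  199.]
 [ 507. -288.  206.]
 [ 509. -292.  215.]
 [ 507. -296.  224.]
 [ 507. -296.  228.]
 [ 509. -298.  231.]
 [ 512. -301.  235.]
 [ 518. -302.  239.]
 [ 507. -307.  243.]
 [ 520. -309.  245.]
 [ 518. -310.  249.]
 [ 518. -310.  255.]
 [ 514. -317.  260.]]
```

Waste: blue dispenser (281,195), orange dispenser (248,264) and grey-white glass boxes (251,188), (277,229), (280,257). The blue cube (250,216) and turquoise cube (304,231) are look-alikes and stay. No green dispenser is visible. The bin sits at about (554,-183), yaw 16°. I'll start with the orange dispenser.

```bash
cat >> h.py <<'E'
BC=np.array([554.,-183.]); BY=np.radians(16.1)
def b2w(x,y,z): 
    c,s=np.cos(BY),np.sin(BY); return [BC[0]+c*x-s*y, BC[1]+s*x+c*y, z]
def R(psi):
    c,s=np.cos(psi),np.sin(psi); return np.array([[c,s,0],[s,-c,0],[0,0,-1.]])
def best(pos,psi):
    q0=np.array(read_state()["qpos"]); o=[]
    for k in (-2,-1,0,1,2):
        p=psi+k*np.pi
        if abs(p)>2*np.pi: continue
        q=inverse_kinematics(pos,R(p))
        if q is not None and abs(q[6])<2.4: o.append((np.abs(np.array(q)-q0).max(),p))
    return min(o)[1]
def hover(x,y,psi,z=150):
    p=best([x,y,z],psi); movep([x,y,z],R(p)); return p
def st(t=""):
    s=read_state(); print(t,"t=%.1f gap=%.1f"%(s["time"],s["finger_gap"]),"F",np.round(s["ft_force"],1),"tcp",np.round(s["eef_pos"],1),flush=True)
def pick(x,y,psi,z=2.5):
    hover(x,y,psi)
    movel([x,y,z+15],max_speed=200); g=movel([x,y,z],max_speed=60,guard=12)
    if g: st("guard!")
    clamp(); st("grip"); movel([x,y,230],max_speed=250); st("up")
def load(by=0.,bx=15.,off=35,z=122):
    X=b2w(bx,by,230); best_p=best(X,BY+np.pi/2+np.radians(off)); movep(X,R(best_p)); st("above bin")
    g=movel(b2w(bx,by,z),max_speed=200,guard=25); st("in %s"%g)
    open_gripper(); movel(b2w(bx,by,235),max_speed=250); st("released")
def tip(back=True,th1=1.70):
    clamp()
    X=b2w(-78,0,235); p=best(X,BY+np.pi/2); movep(X,R(p))
    def w(th):
        ph=np.arctan2(45,-42)-th; return b2w(61.5*np.cos(ph)-16.5,0,135+61.5*np.sin(ph)-15)
    movel(b2w(-74,0,165),max_speed=250)
    ths=[0.2,0.6,1.0,1.35,th1]
    for t in ths:
        movel(w(t),max_speed=120); 
    st("end"); wait(0.8)
    if back:
        for t in ths[::-1][1:]+[-0.1]: movel(w(t),max_speed=150)
    X=w(-0.2); movel(X,max_speed=150); X[2]=240; movel(X,max_speed=250); st("tipped")
def look(n,cam="top"):
    c=camera(cam); cv2.imwrite(f"pics/{cam}{n}.png",c["image"]); P=pts(c); np.save(f"pics/{cam}{n}.npy",P); return c,P
E
python3 - <<'E'
from h import *
pick(445.2,169.2,np.radians(-5))
look(1,"wrist")
E
```

```text
grip t=3.6 gap=22.3 F [-1.5 -0.2  9.8] tcp [445.2 169.2   2.8]
up t=4.6 gap=22.4 F [ 0.   0.4 -0.2] tcp [444.7 169.  229.1]
```

View pics/wrist1.png

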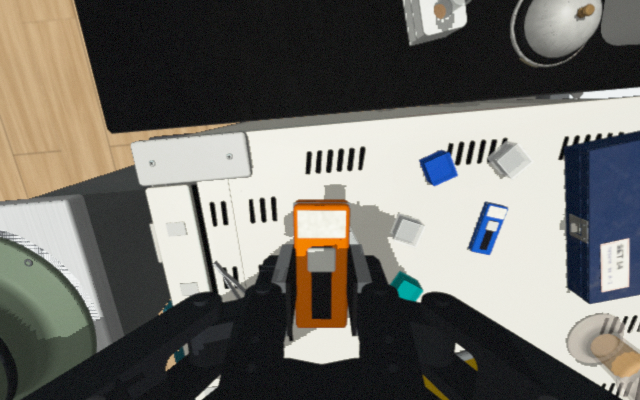

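The orange dispenser is held at (322,265). Now I'll load it.

```bash
python3 - <<'E'
from h import *
load()
look(2); look(2,"scene")
E
python3 -c "
import cv2
a=cv2.imread('pics/top2.png')[150:290,225:465];b=cv2.imread('pics/scene2.png')[170:320,215:445]
cv2.imwrite('pics/c2.png',cv2.vconcat([cv2.resize(a,(510,297)),cv2.resize(b,(510,300))]))"
```

```text
above bin t=6.1 gap=21.8 F [-0.1  0.8  0.1] tcp [ 568.6 -177.2  229.8]
in False t=6.8 gap=21.5 F [-0.2  0.   0.4] tcp [ 568.9 -178.8  122.9]
released t=8.0 gap=85.5 F [-0.7  0.  -1.4] tcp [ 568.4 -178.7  235.3]
```

View pics/c2.png

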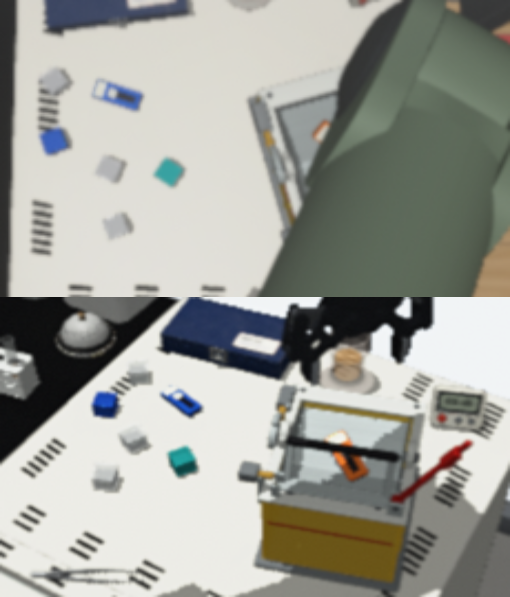

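The orange dispenser lies in the tray, at about (350,455) in the composite picture. I'll tip it.

```bash
python3 - <<'E'
from h import *
tip()
c,P=look(3); look(3,"scene")
for b in blobs(P): print(*b)
E
python3 -c "
import cv2
a=cv2.imread('pics/top3.png')[150:290,225:465];b=cv2.imread('pics/scene3.png')[170:320,215:445]
cv2.imwrite('pics/c3.png',cv2.vconcat([cv2.resize(a,(510,297)),cv2.resize(b,(510,300))]))"
```

```text
end t=11.5 gap=-0.3 F [-6.9 -1.4  4.2] tcp [ 585.  -174.1  155.8]
tipped t=14.6 gap=-0.1 F [0.2 0.2 0. ] tcp [ 490.5 -201.2  240.6]
[261. 161.] [718.9 128.2] [ 9.7 87.7] -84.1 32.0 131
[250. 187.] [646.8 165.2] [28.6 27.6] 39.3 24.1 119
[280. 194.] [630.5  85.3] [59.7 24.1] 72.1 11.9 199
[250. 216.] [570.6 163.3] [27.3 27.2] 22.2 23.9 121
[275. 229.] [536.6  94.2] [27.3 27.5] -23.1 24.0 113
[304. 230.] [533.2  18.6] [27.5 26.8] 53.6 24.2 109
[279. 256.] [464.9  84.7] [26.9 27. ] -63.9 23.7 115
```

View pics/c3.png

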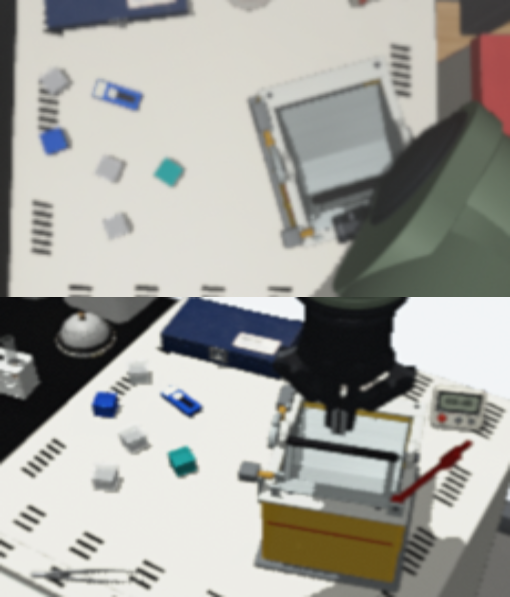

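The tray is empty and home. Next is the third glass box, confirmed again in the fresh top picture at (279,256).

```bash
cat > cyc.py <<'E'
import sys
from h import *
x,y,d,n=float(sys.argv[1]),float(sys.argv[2]),float(sys.argv[3]),sys.argv[4]
open_gripper()
pick(x,y,np.radians(d),4)
if read_state()["finger_gap"]<18: print("NO GRIP"); look(n+"w","wrist"); sys.exit()
load()
c,P=look(n+"l","scene")
tip()
c,P=look(n); look(n,"scene")
for b in blobs(P): print(*b)
a=cv2.imread(f'pics/top{n}.png')[150:290,225:465];b=cv2.imread(f'pics/scene{n}.png')[170:320,215:445];l=cv2.imread(f'pics/scene{n}l.png')[170:320,215:445]
r=lambda i:cv2.resize(i,(398,240),interpolation=cv2.INTER_CUBIC)
cv2.imwrite(f'pics/c{n}.png',cv2.vconcat([cv2.hconcat([r(a),r(b)]),cv2.hconcat([r(l),r(l)*0])]))
E
python3 cyc.py 463.5 84 -65 4
```

```text
grip t=18.4 gap=25.8 F [-1.9 -0.2  9.8] tcp [463.6  84.    4.3]
up t=19.4 gap=25.8 F [ 0.1  0.4 -0.8] tcp [463.   84.  229.1]
above bin t=20.5 gap=25.7 F [ 0.6 -0.2 -0.5] tcp [ 568.3 -177.6  229.3]
in False t=21.2 gap=25.6 F [-0.2 -0.3  0.5] tcp [ 568.9 -178.6  122.9]
released t=22.4 gap=85.4 F [-1.   0.2 -0.1] tcp [ 568.4 -178.7  235.3]
end t=25.9 gap=-0.3 F [-7.4  0.2  4.7] tcp [ 585.  -174.1  155.8]
tipped t=28.9 gap=-0.1 F [-0.1  1.1  0.4] tcp [ 490.5 -201.2  240.6]
[261. 161.] [718.6 128.1] [ 9.8 87.3] -84.1 31.5 125
[250. 187.] [647.1 165.1] [27.3 27.3] 39.4 23.9 120
[280. 194.] [630.5  85.1] [60.2 23.9] 72.1 12.1 194
[250. 216.] [570.6 163.2] [27.4 27.3] 21.5 24.2 120
[275. 229.] [536.6  94.1] [27.3 27.6] -22.7 24.5 116
[304. 230.] [533.2  18.6] [27.3 27.1] 54.7 24.3 110
```

```bash
ls pics
```

```text
c2.png
c3.png
c4.png
scene0.npy
scene0.png
scene2.npy
scene2.png
scene3.npy
scene3.png
scene4.npy
scene4.png
scene4l.npy
scene4l.png
scenecrop0.png
top0.npy
top0.png
top2.npy
top2.png
top3.npy
top3.png
top4.npy
top4.png
topcrop0.png
wrist0.npy
wrist0.png
wrist1.npy
wrist1.png
z0.png
```

View pics/c4.png

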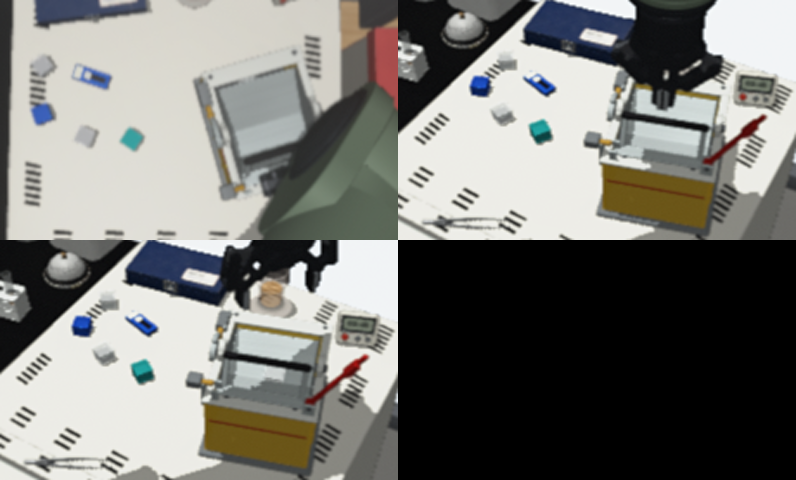

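The third glass box has gone and the tray is empty and home. Next is the glass box at (275,229) in the top picture.

```bash
python3 cyc.py 535.2 93.6 -22 5
```

```text
grip t=32.8 gap=26.0 F [-1.1  0.3  7.2] tcp [535.3  93.6   4.3]
up t=33.8 gap=25.9 F [-0.4 -0.9 -0.1] tcp [534.6  93.6 228.9]
above bin t=34.9 gap=26.0 F [-0.3  0.6 -0.4] tcp [ 568.7 -177.2  229.5]
in False t=35.6 gap=26.0 F [-0.3 -0.4  0.3] tcp [ 569.  -178.6  122.9]
released t=36.8 gap=85.3 F [ 0.8  0.5 -0.6] tcp [ 568.4 -178.7  235.3]
end t=40.3 gap=0.2 F [-7.3 -0.7  4. ] tcp [ 585.  -174.1  155.9]
tipped t=43.3 gap=0.1 F [ 0.6 -0.5  0. ] tcp [ 490.5 -201.2  240.6]
[260. 161.] [715.9 129.3] [10.3 84.8] -88.0 32.8 133
[250. 187.] [646.9 165. ] [27.4 27.6] -49.7 24.1 119
[280. 194.] [630.3  85.3] [59.8 24.3] 71.8 11.7 197
[250. 216.] [570.9 163.4] [27.7 27.3] 20.3 23.6 120
[304. 230.] [533.2  18.6] [27.  27.3] -34.6 24.2 110
```

View pics/c5.png

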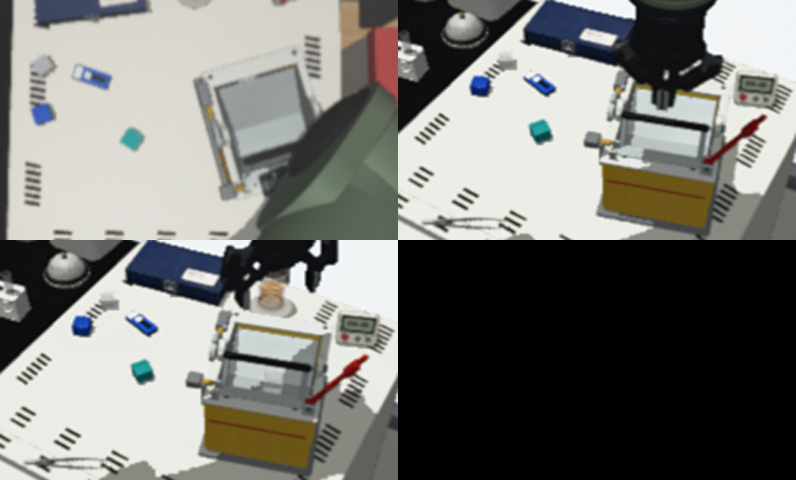

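That box is in the bin too. Next is the blue dispenser, still at (280,194).

```bash
python3 cyc.py 629 84.7 -17.5 6
```

```text
grip t=47.2 gap=22.1 F [-1.8 -0.1  5. ] tcp [629.2  84.7   4.4]
up t=48.3 gap=21.9 F [-0.4  0.1 -0.7] tcp [628.4  84.8 228.7]
above bin t=49.3 gap=21.8 F [ 0.5  1.8 -0.5] tcp [ 569.2 -177.1  229.6]
in False t=50.0 gap=21.8 F [0.4 0.5 0.7] tcp [ 569.  -178.7  122.9]
released t=51.3 gap=85.4 F [ 0.6 -0.5 -0.4] tcp [ 568.4 -178.7  235.3]
end t=54.7 gap=0.3 F [-6.9 -0.5  4.3] tcp [ 585.  -174.1  155.8]
tipped t=57.8 gap=0.3 F [ 1.  -0.4 -0.4] tcp [ 490.5 -201.2  240.6]
[260. 161.] [715.4 129.3] [10.2 85.3] -88.8 32.4 128
[250. 187.] [646.7 165.1] [27.2 27.5] -50.3 24.4 119
[250. 216.] [570.6 163.1] [27.2 27.5] -68.3 23.6 120
[304. 230.] [533.2  18.5] [27.3 26.9] 54.2 24.4 110
```

View pics/c6.png

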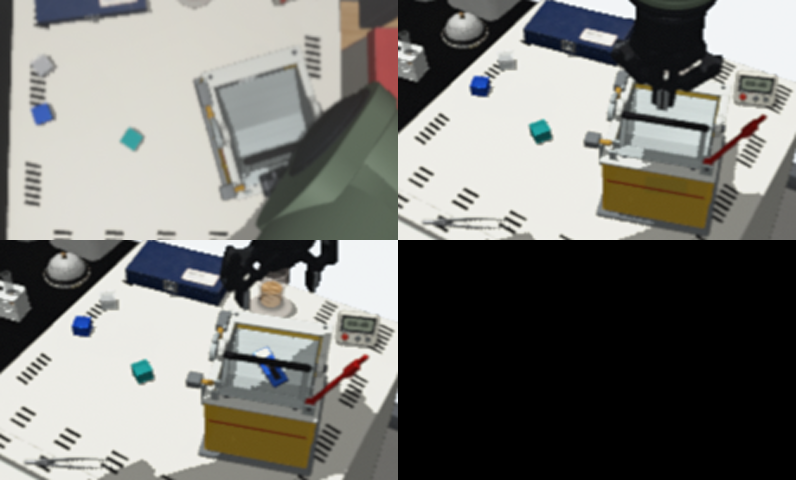

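Blue dispenser delivered. The last one is the grey-white glass box at (250,187); the blue cube at (250,216) stays.

```bash
python3 cyc.py 645.4 164.6 -50.2 7
```

```text
grip t=61.9 gap=25.5 F [-0.5 -0.5  5.2] tcp [645.6 164.6   4.4]
up t=63.0 gap=26.2 F [-0.2  1.  -0.4] tcp [644.8 164.6 228.7]
above bin t=64.3 gap=25.9 F [ 0.8 -0.2 -1.2] tcp [ 569.  -177.6  229.7]
in False t=65.0 gap=25.5 F [-0.3  0.5  0.6] tcp [ 569.  -178.9  122.9]
released t=66.2 gap=85.5 F [-0.5  0.2 -0.1] tcp [ 568.4 -178.7  235.3]
end t=69.7 gap=-0.2 F [-7.8 -0.1  4.1] tcp [ 585.  -174.1  155.8]
tipped t=72.7 gap=0.4 F [-0.1 -0.4 -1.8] tcp [ 490.5 -201.2  240.6]
[261. 161.] [714.8 129. ] [10.5 84.5] -89.9 32.4 132
[250. 216.] [570.5 163.1] [27.2 27.4] -68.3 24.8 119
[304. 230.] [533.2  18.6] [27.6 26.9] 53.8 24.2 110
```

View pics/c7.png

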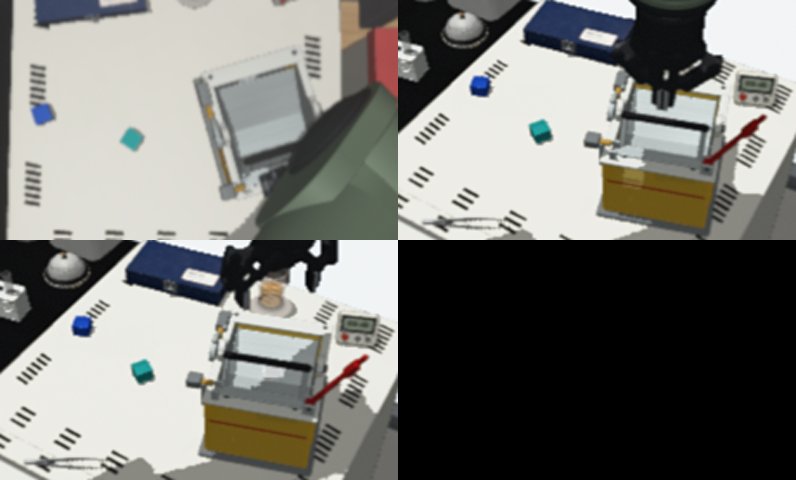

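```bash
python3 - <<'E'
from h import *
a=[]
for n in ("6","7"):
    c=cv2.imread(f"pics/scene{n}.png")[215:320,320:420]; a.append(cv2.resize(c,(395,415),interpolation=cv2.INTER_CUBIC))
cv2.imwrite("pics/front.png",cv2.hconcat(a))
P=np.load("pics/scene7.npy")
for v,u in ((270,351),(280,351),(290,352),(300,355),(275,380)): print(v,u,np.round(P[v,u]))
E
```

```text
270 351 [ 467. -177.  133.]
280 351 [ 459. -182.  109.]
290 352 [ 462. -184.   68.]
300 355 [ 464. -192.   31.]
275 380 [ 488. -238.  131.]
```

View pics/front.png

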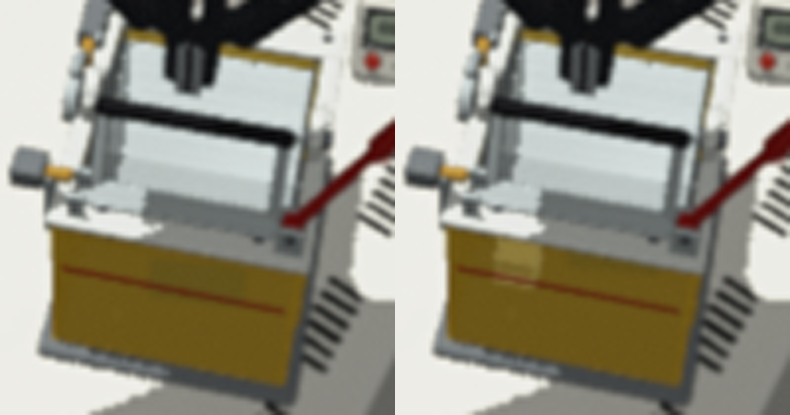

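A pale box shows through the front wall at about (351,281) in the scene picture, rather high. I'll tip once more, for any stuck load and to settle the pile, then look from several views.

```bash
python3 - <<'E'
from h import *
tip(th1=1.73)
look(8,"scene")
movep([430,60,330],R(best([430,60,330],BY+np.pi/2))); st()
c,P=look(9); look(9,"scene"); look(9,"wrist")
for b in blobs(P): print(*b)
a=[cv2.resize(cv2.imread(f"pics/scene{n}.png")[215:320,320:420],(395,415),interpolation=cv2.INTER_CUBIC) for n in ("8","9")]
cv2.imwrite("pics/front8.png",cv2.hconcat(a))
a=cv2.resize(cv2.imread("pics/top9.png")[160:280,320:480],None,fx=4.5,fy=4.5,interpolation=cv2.INTER_CUBIC); cv2.imwrite("pics/tc9.png",a)
E
```

```text
end t=75.4 gap=0.4 F [-7.9 -0.4  4.7] tcp [ 586.  -173.8  154.3]
tipped t=78.5 gap=0.2 F [ 0.3 -0.3 -0.6] tcp [ 490.5 -201.2  240.6]
 t=79.9 gap=-0.0 F [-0.1 -1.   0.2] tcp [430.1  59.5 329.9]
[261. 161.] [718.9 128.2] [10.5 87.5] -83.7 33.6 125
[250. 216.] [570.7 162.9] [27.4 27.6] -70.2 23.9 123
[304. 230.] [533.2  18.6] [27.3 26.8] 53.8 24.3 110
```

View pics/front8.png

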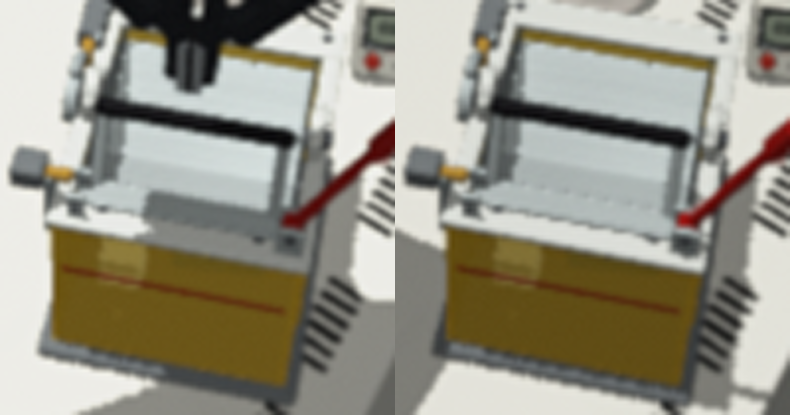

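View pics/tc9.png

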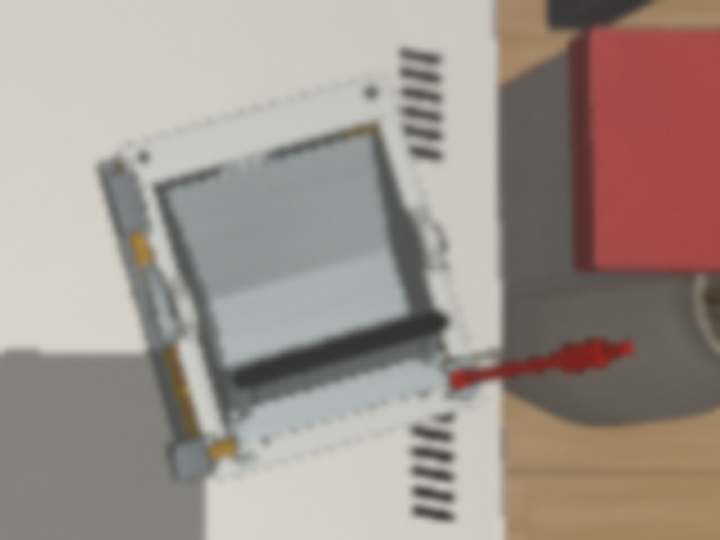

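View pics/wrist9.png

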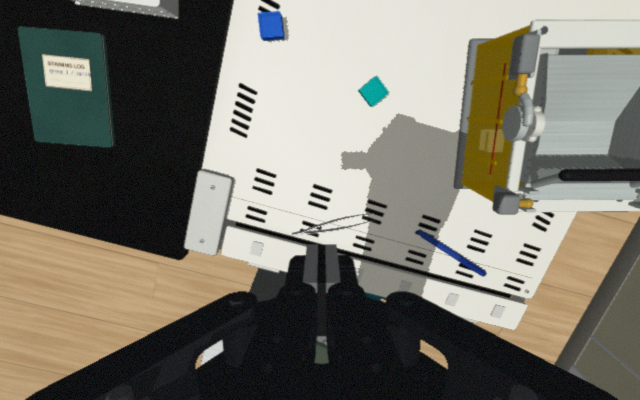

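```bash
python3 - <<'E'
from h import *
w=cv2.imread("pics/wrist9.png")[20:220,450:560]; w=cv2.resize(w,None,fx=3,fy=3,interpolation=cv2.INTER_CUBIC)
s=cv2.imread("pics/scene9.png")[262:322,325:405]; s=cv2.resize(s,None,fx=5.8,fy=5.8,interpolation=cv2.INTER_CUBIC)
s=cv2.copyMakeBorder(s,0,600-s.shape[0],0,0,cv2.BORDER_CONSTANT)
o=cv2.hconcat([w,s]); o=cv2.convertScaleAbs(o,alpha=1.6); cv2.imwrite("pics/in9.png",o); print(o.shape)
E
```

```text
(600, 794, 3)
```

View pics/in9.png

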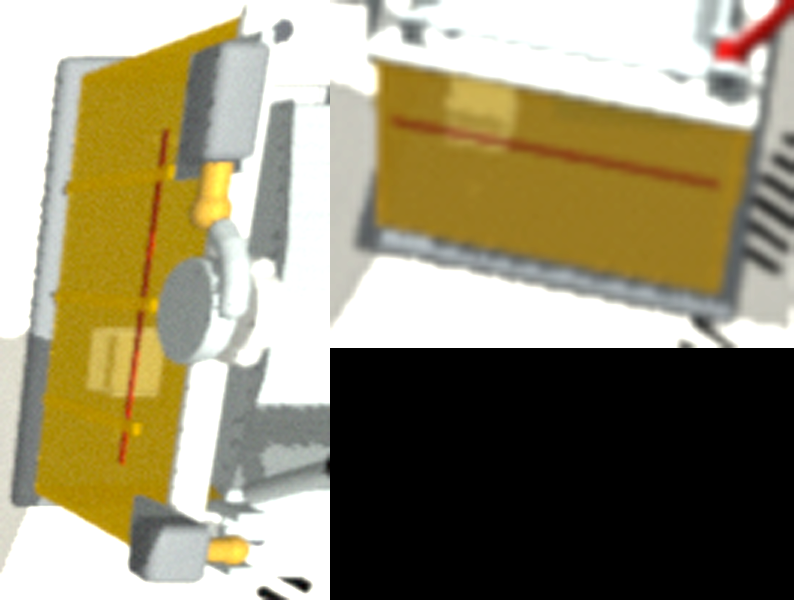

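```bash
cat > fit.py <<'E'
from h import *
from scipy.optimize import least_squares
cs=camera("scene"); cw=camera("wrist")
def proj(c,X):
    T=np.linalg.inv(np.array(c["cam_to_world"])); p=X@T[:3,:3].T+T[:3,3]
    p=p*[1,-1,-1]; K=np.array([[c["fx"],0,c["cx"]],[0,c["fy"],c["cy"]],[0,0,1]])
    return cv2.projectPoints(p.reshape(-1,1,3),np.zeros(3),np.zeros(3),K,np.array(c["dist_coeffs"],float))[0].reshape(-1,2)
def box(p,h=25):
    x,y,z,yaw=p; o=[]
    for a in(-14,14):
        for b in(-14,14):
            for k in(0,h):
                o.append(b2w(x+a*np.cos(yaw)-b*np.sin(yaw),y+a*np.sin(yaw)+b*np.cos(yaw),z+k))
    return np.array(o)
def res(p):
    X=box(p); s=proj(cs,X); w=proj(cw,X)
    return np.array([s[:,0].min()-344.8,s[:,0].max()-357.8,s[:,1].max()-286.8,w[:,0].min()-479.3,w[:,0].max()-503.5,w[:,1].min()-129.3,w[:,1].max()-152.3])
# sanity: bin corners
print(proj(cs,np.array([b2w(-90,72,133),b2w(-90,-72,133)])),proj(cw,np.array([b2w(-90,72,10),b2w(90,72,10)])))
for z0 in (20,60,90):
    for y0 in (0,.7):
        r=least_squares(res,[-40,30,z0,y0]); print(np.round(r.x,2),r.cost,np.round(r.fun,1))
E
python3 fit.py
```

```text
[[331.54284799 269.31581886]
 [396.23041804 281.86597506]] [[459.07508363 184.35417508]
 [475.23012437  44.78565233]]
[-28.24  38.88   4.8    0.13] 14.402783811450162 [-0.2 -0.9  1.9 -2.7  3.6 -1.5  1.2]
[-28.82  37.28   2.24  -1.44] 15.798947941596643 [ 0.4 -0.3  2.9 -2.5  3.7 -1.2  1.4]
[-29.49  37.8    9.79   0.15] 24.26607440368953 [ 0.3 -0.6  1.2 -0.7  6.1 -0.5  3. ]
[-27.92  39.11   4.43  -3.02] 14.247699492993963 [-0.3 -1.   1.9 -3.   3.3 -1.7  1. ]
[-27.92  39.79   5.06   0.13] 14.35662254824693 [-0.5 -1.2  1.7 -3.3  3.  -1.7  1. ]
[-27.81  40.02   6.49   1.7 ] 14.400902275414794 [-0.6 -1.3  1.3 -3.   3.5 -1.7  1.1]
```

Fitted in both views, the box stands on the bin floor (z of about 5 to 10), so all the waste is below the tray. The top picture shows the tray empty and home. Now the lock bar.

```bash
cat > lock.py <<'E'
from h import *
f=7
def pad(th): return -62+94*np.cos(th)-f*np.sin(th), 147+94*np.sin(th)+f*np.cos(th)
X=b2w(-75,-155,300); p=best(X,BY); movep(X,R(p)); st("side")
movel(b2w(-75,-155,217),max_speed=150)
for th,dz in ((1.95,-12),(1.6,-12),(1.3,-5),(1.0,0),(0.7,0),(0.45,0),(0.25,0)):
    y,z=pad(th); w=11 if th>.8 else 11*np.sin(th)
    g=movel(b2w(-75,y-w,z+dz),max_speed=100,guard=15); st("th %.2f %s"%(th,g))
    if g: break
look(10,"scene"); look(10)
E
python3 lock.py
python3 -c "
import cv2
a=cv2.imread('pics/top10.png')[150:290,225:465];b=cv2.imread('pics/scene10.png')[170:320,215:445]
cv2.imwrite('pics/c10.png',cv2.vconcat([cv2.resize(a,(510,297)),cv2.resize(b,(510,300))]))"
```

```text
side t=81.8 gap=-0.1 F [ 0.3  0.7 -0.7] tcp [ 525.6 -351.6  300.2]
th 1.95 False t=83.1 gap=0.1 F [0.2 0.2 0.6] tcp [ 514.  -313.7  220.1]
th 1.60 False t=83.5 gap=0.1 F [-0.3  0.1 -0. ] tcp [ 505.1 -283.6  228.8]
th 1.30 False t=84.0 gap=-0.0 F [ 0.3  0.7 -0.1] tcp [ 497.3 -256.6  234.5]
th 1.00 False t=84.4 gap=-0.4 F [0.  0.2 0.6] tcp [ 490.  -231.1  229.9]
th 0.70 False t=84.9 gap=-0.2 F [ 0.3  0.2 -0.5] tcp [ 482.6 -205.6  213.1]
th 0.45 False t=85.3 gap=-0.0 F [ 0.5  0.3 -0. ] tcp [ 477.8 -189.5  194.2]
th 0.25 False t=85.6 gap=0.6 F [-0.1 -0.1  0.3] tcp [ 475.  -180.2  177. ]
```

View pics/c10.png

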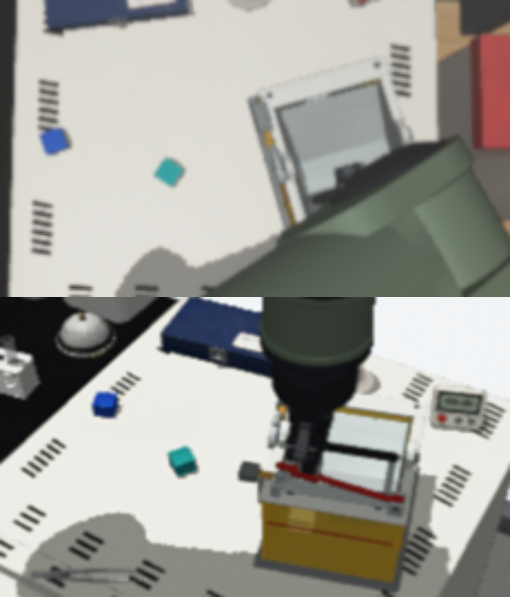

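The red bar has followed the fingers and now leans low across the near rim. I'll press it home.

```bash
python3 - <<'E'
from h import *
g=movel(b2w(-75,32,162),max_speed=60,guard=30); st("a %s"%g)
if not g:
    for z in (158,155,152,150,148,146):
        g=movel(b2w(-75,32,z),max_speed=25,guard=30); st("%s %s"%(z,g))
        if g: break
wait(0.3)
movel(b2w(-75,32,260),max_speed=200)
X=[430,60,330]; movep(X,R(best(X,BY+np.pi/2)));st("away")
look(11,"scene"); c,P=look(11); look(11,"wrist")
a=cv2.resize(cv2.imread("pics/scene11.png")[205:320,315:435],(480,460),interpolation=cv2.INTER_CUBIC)
b=cv2.resize(cv2.imread("pics/wrist11.png")[0:220,440:640],(318,350),interpolation=cv2.INTER_CUBIC)
b=cv2.copyMakeBorder(b,0,110,0,0,cv2.BORDER_CONSTANT)
cv2.imwrite("pics/c11.png",cv2.hconcat([a,b]))
im=c["image"].astype(int); m=(im[...,2]>110)&(im[...,1]<70)&(im[...,0]<70)
Q=P[m]; Q=Q[(Q[:,2]>100)&(Q[:,1]>-300)]
d=Q[:,:2]-BC; y=-d[:,0]*np.sin(BY)+d[:,1]*np.cos(BY); x=d[:,0]*np.cos(BY)+d[:,1]*np.sin(BY)
for lo in range(-70,70,14):
    k=(y>=lo)&(y<lo+14); 
    if k.any(): print(lo,k.sum(),np.round(np.median(x[k])),np.round(np.median(Q[k,2]),1))
E
```

```text
a False t=86.1 gap=-0.2 F [ 0.6 -0.8  1.2] tcp [ 472.8 -172.8  161.7]
158 False t=86.5 gap=-0.3 F [-0.7  0.   0.6] tcp [ 473.  -173.1  157.9]
155 False t=86.7 gap=-0.1 F [ 0.9 -0.2 -0.7] tcp [ 473.  -173.   154.9]
152 False t=87.0 gap=-0.3 F [0.5 0.2 2.1] tcp [ 473.2 -173.2  152. ]
150 False t=87.2 gap=0.2 F [-5.3  5.8 29.3] tcp [ 473.4 -173.2  150.9]
148 False t=87.5 gap=-0.0 F [-10.   11.8  56. ] tcp [ 473.6 -173.1  149.8]
146 False t=87.7 gap=-0.1 F [-15.6  17.4  81.8] tcp [ 473.8 -173.2  148.8]
away t=89.8 gap=0.4 F [ 0.  -0.2 -0.2] tcp [430.   59.4 329.7]
-70 11 -73.0 152.0
-56 10 -73.0 150.9
-42 8 -73.0 148.9
-28 7 -73.0 150.1
-14 8 -73.0 150.6
0 7 -73.0 150.8
14 17 -74.0 152.2
28 26 -74.0 151.5
42 12 -73.0 150.4
56 1 -74.0 152.5
```

View pics/c11.png

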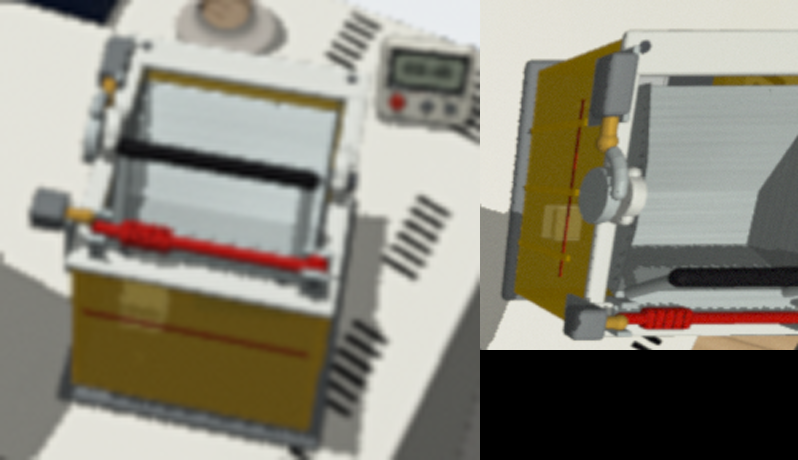

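The bar lies level (z of about 151 mm along its whole length), with its tip under the catch bolt. The tray is home and empty. Handing in.

```bash
python3 - <<'E'
from h import *
st("before finish"); finish_job()
E
```

```text
before finish t=90.0 gap=0.0 F [ 0.1 -0.4 -0.3] tcp [430.1  59.  329.8]
the job is handed in; nothing more can be done
```

All the waste I found is in the sharps bin, the tray is home and the lock bar is closed; I handed the job in at 90 s. It gave no verdict.

**What I did:** Five waste items were present: the blue and orange dispensers and three cover-glass boxes. The green dispenser did not show in any picture. I loaded and tipped each item on its own, then tipped once more for anything stuck. After that I swung the red lock bar over and pressed it down to a hard stop.

**Last checks:**
- **Cabinet top:** no waste is left, only the blue and turquoise look-alike cubes where they were. I never reached for the slide box or the staining jar, and they look unmoved in the pictures.
- **Tray:** empty and home.
- **Lock bar:** level at about 151 mm along its length, tip under the catch. At that depth resolution I can't confirm the angle to within 0.04 rad, so I rely on the hard stop.
- **Arm:** clear of everything.

**Doubtful points:**
- **High-looking box:** one glass box seemed to sit high behind the bin's front wall. A fit to two views, rough to a few pixels, put it on the bin floor. I did not measure the other four items inside.
- **Press force:** the final press reached about 82 N on the wrist, above the 30 N guard because the guard counts afresh for each short move. That is below the 120 N limit.

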